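Pack the round things into the cradles of the desk kit case

TASK

Open the hinged kit case, lay each round thing that lies loose on the desk beside it (UV torch, glue stick, marker pen; not all may be there) into its own cradle, settled fully down in the groove and centred lengthwise, and only when all of them are in, close the lid fully. Leave the other things on the desk where they are.

Things in the scene. Friction and masses are not known exactly. Their poses are not given: they have to be found in the camera images.
- cradle_glue (a point): Cradle of the glue stick: where the stick's centre lies when seated, on its long axis, 28 mm over the desk. Site x = lengthwise, away from the case's front; y = case's left; z up. Cradles are 45-degree V grooves along x in a black corrugated insert, ridges 36 mm over the desk, cut away to the floor for |x| under 26 mm (finger room). Nearest the case's left wall (its face 36 mm away)
- cradle_torch (a point): Cradle of the UV torch: the middle and deepest groove, made as the glue stick's; where the torch's centre lies when seated, 28 mm over the desk; 54.5 mm to the right (-y) of the glue stick's cradle. The torch may lie either way round (its taper leaves it 0.05 rad off level)
- cradle_marker (a point): Cradle of the marker pen: the shallowest groove, made as the glue stick's; where the pen's centre lies when seated, 28 mm over the desk; 50.5 mm to the right (-y) of the torch's cradle, nearest the case's right wall (its face 33 mm away). The end walls leave the pen 3 mm at each end; either way round
- lid_pull (a point): Point to grip on the black pull tongue at the middle of the lid's front edge; tongue 34 mm wide (along y of the case), 10 mm thick, sticks out 38 mm; this point is on its mid-line, 26 mm out from the lid's edge, 50 mm over the desk with the lid shut, 179 mm in front of the hinge line and 4 mm above it. Turns with the lid; axes as the case's when shut
- lid_hinge (a point): Middle of the lid's hinge line, at the case's back rim, 46 mm over the desk. Axes are the case's: x front to back, y left (the hinge line), z up. Grey case 152 (x) by 184 (y) mm, fixed to the desk, walls 46 mm high and 5 mm thick, floor 4 mm; its centre is 77 mm before this point. Flat lid; its top 55 mm over the desk when shut, clear of things that are seated
- lid (a joint): Case lid, rad: 0 shut, 1.57 upright, stops at 1.8 (leaning back); the stiff hinge (about 0.3 N m) holds it where it is left; lid 0.2 kg
- glue_mid (a point): Centre of the glue stick, a cylinder 86 mm long, 24 to 25 mm thick, with a squared black rubber anti-roll sleeve (18 mm long, 26x26 mm) round its middle, lying flat on a side of the sleeve; x axis along its length, z up at first. 40 g. Absent in some starts
- torch_mid (a point): Centre of the black UV torch, 116 mm long, 32 mm thick at the head tapering to 26 mm at the tail, with a squared black rubber anti-roll sleeve (18 mm long, 31x31 mm) round its middle, lying flat on a side of the sleeve; x axis along its length (head at -x). 70 to 115 g. Absent in some starts
- marker_mid (a point): Centre of the marker pen with cap, 135 mm long, 17 mm thick, lying; x axis along its length. 24 g. Absent in some starts
- eraser: Bystander, not to be moved (a slight touch is no matter): eraser, 21x52x13 mm; origin at the centre of its underside
- usb_stick: Bystander, not to be moved (a slight touch is no matter): USB stick, 18x52x9 mm; origin at the centre of its underside
- stapler: Bystander, not to be moved (a slight touch is no matter): stapler, 128x26x48 mm; origin at the centre of its underside
Not all that is in view belongs to the job. Of the things that look like the part that bears marker_mid, the larger one is meant.

How it is judged:
By the outcome, as a careful person would: the job done as asked, in the order asked, and still so for the second after the job is handed in, with the robot touching nothing.
Of glue, torch, marker only 2 to 3 are there at a start; the rules pass over those that are not, and their reading is None.
At some moment in a run one of glue, torch may be knocked a few centimetres aside while the robot is not near it.
Once in a run the grip may slacken for a moment while it holds something.
It also fails if it takes over 210 s, if anything falls off the work surface, if the arm or the gripper's body presses on something with over 40 N, if the wrist force passes 120 N, or if a joint passes its speed limit or range.

ROBOT

A 7-joint arm with a two-finger parallel gripper is mounted at the origin on a cart in front of the work surface, level with it; the furniture and walls round the work are solid. World frame = base frame: x ahead of the robot, y to its left, z up, the work surface at z = 0. Lengths are in m, angles in rad, forces in N, time in s.
With the tool pointing down it reaches from about 0.4 to 0.85 m from the base axis. Payload 4.5 kg.
Tool frame: the origin (TCP) lies midway between the tips of the shut fingers; the grasp point (between the pads) lies 19 mm behind it; z points along the fingers, y is the line along which they close (so a half turn about z gives the same grasp; the last joint's range is limited). The gripper opens to 88 mm and grips with 3 to 60 N. Pads are 18 mm wide; open, the fingers measure 123 mm over their backs; the gripper's body (75 mm by 187 mm) begins 45 mm behind the grasp point.
Start: joints at [-1.193, 0.689, -0.195, 1.565, 0.157, 0.902, -0.215], TCP at [0.211, 0.588, 0.239] pointing down, gripper open.
Joint ranges: [-3.01, 3.01], [-0.46, 2.08], [-1.47, 1.51], [0.13, 2.56], [-1, 4.14], [0.04, 2.09], [-2.66, 2.66]. Speed limits (rad/s): [2.57, 2.57, 3.14, 3.14, 3.14, 3.14, 3.14].

INTERFACE

Orientations are given as a unit quaternion [x, y, z, w].
In Python, from plant import r gives the robot as it stands. The module is installed in compiled form; this text tells all that it offers.
- The arm moves only by the tool step_arm, never from a script. Its argument "series" is a list of rows, each a list of 7 numbers: the shift along the world's x, y, z in mm, then the turn, a rotation vector about the world's x, y, z in rad, then the closure, from 0 (fully open) to 1 (shut). A call has 1 to 20 rows; each row shifts and turns the commanded pose from where the row before left it; what a row does not reach is not made up. A row lasts 1/10 s, in which the tool goes at most 50 mm and 8.59 degrees, less where a joint would pass 70% of its speed; a pose out of reach is approached as far as the arm can. A call is refused whole if a number of a shift passes 50 or a number of a turn 0.15, either way. A call with a gripper value outside its range is refused whole. The fingers move at their own pace and stop on an object; "force" is the grip in N (left out, the last holds). Time passes only in rows, so rows that do not move let the fingers close. It gives the time, the measured TCP pose, the force, the opening and the grip force at its end, in the units of the state.
- r.get_state(): the state, without advancing time (a new reading comes with each control period).
- r.snapshot(name): name is "scene" or "top"; returns (picture, depth): 384x512x3 uint8, blue, green, red; 384x512 float32, m along the optical axis (not along the pixel's ray), 0 where there is no reading.
- r.get_calibration(name): a dict with "intrinsics" (3x3 intrinsics, pixels), "dist_coeffs" ([k1, k2, p1, p2, k3] as OpenCV has them; the pictures are not rectified), "pose" (4x4, takes a point from camera to world coordinates). Camera axes: x right, y up, looking along -z (the intrinsics and any distortion apply to the point x, -y, -z); pixel columns grow to the right and rows downward; lengths in m; the calibration is good to about 2 mm. A picture is of the moment at which its call begins. get_calibration takes no time and is no camera call.
- r.finish_job(): hands the job in; it is judged then, once.
The state is a dict: "clock": time; "q": joint angles; "qd": joint speeds; "joint_torque": joint torques, N m; "tool_pos": TCP position; "eef_rot": TCP orientation; "contact_force": force on the tool from outside, world axes, zero at the start; "moment": the same for the moment, N m; "opening": opening from 0.0 (shut) to 1.0 (fully open); "finger_force": force on a finger pad.
Only numpy, scipy, OpenCV 4.12 (cv2) and the standard library are available. Lean on these libraries where they do the work, as an engineer would, in place of code of your own. Each camera call takes 0.05 s, during which the arm holds its last target. There are 200 camera calls.

## Working session

There is one attempt and no reset: what is moved stays moved. The work goes in short steps, Python scripts to look and compute and a tool call to move; the robot and the scene stay as the last step left them, time stands still between calls to the robot, and variables do not carry over. Pictures are saved under pics/ and viewed, at most 14 in all, crops included, and the job is handed in when it is done.

Besides the shell and the picture viewer there is one more tool, called after "Request:" in YAML: its name, and indented under it one key for each argument. step_arm: Moves the arm, as the interface text tells. Its arguments: {"type":"object","properties":{"series":{"type":"array"},"force":{"type":"number"}},"required":["series"]}

```bash
mkdir -p pics
cat > h.py <<'E'
import numpy as np, cv2
from plant import r
def shot(n):
    p,d=r.snapshot(n); return p.copy(),d,r.get_calibration(n)
def rays(c,px):
    px=np.asarray(px,float).reshape(-1,1,2)
    u=cv2.undistortPoints(px,np.array(c["intrinsics"],float),np.array(c["dist_coeffs"],float)).reshape(-1,2)
    T=np.array(c["pose"]); v=np.c_[u[:,0],-u[:,1],-np.ones(len(u))]
    return T[:3,3],v@T[:3,:3].T
def onz(c,px,z):
    o,v=rays(c,px); z=np.asarray(z,float)
    return o+v*((z-o[2])/v[:,2])[:,None]
def world(c,d):  # per pixel world pts
    h,w=d.shape; g=np.stack(np.meshgrid(np.arange(w),np.arange(h)),-1).reshape(-1,2)
    o,v=rays(c,g); return (o+v*d.reshape(-1,1)).reshape(h,w,3)
E
python3 - <<'E'
from h import *
for n in("scene","top"):
    p,d,c=shot(n); cv2.imwrite(f"pics/{n}0.png",p); np.savez(f"{n}0.npz",p=p,d=d)
    print(n,np.round(c["pose"],3).tolist(),np.round(c["intrinsics"],1).tolist(),c["dist_coeffs"],(d>0).mean())
print(r.get_state())
E
```

```text
scene [[-0.706, 0.333, -0.625, -0.232], [-0.707, -0.299, 0.641, 0.842], [0.027, 0.894, 0.447, 0.553], [0.0, 0.0, 0.0, 1.0]] [[356.5, 0.0, 258.4], [0.0, 356.5, 186.3], [0.0, 0.0, 1.0]] [-0.02974232  0.          0.          0.          0.        ] 0.9862213134765625
top [[-0.009, 0.994, -0.107, 0.344], [-1.0, -0.011, -0.011, 0.117], [-0.013, 0.107, 0.994, 1.239], [0.0, 0.0, 0.0, 1.0]] [[470.7, 0.0, 256.0], [0.0, 470.7, 187.7], [0.0, 0.0, 1.0]] [-0.10226445  0.          0.          0.          0.        ] 0.9963429768880209
{'clock': 0.1, 'q': array([-1.19321481,  0.68990427, -0.19447428,  1.56621932,  0.15729217,
        0.90250098, -0.21510568]), 'qd': array([ 0.0005632 , -0.00264134,  0.00147492, -0.00455753,  0.00050485,
        0.00060337, -0.00134882]), 'joint_torque': array([-2.78328036e-03, -5.28497994e+01, -1.27168123e+00, -1.53837812e+01,
       -5.26723545e-02,  1.99272676e-03,  4.59138971e-05]), 'tool_pos': array([0.21053029, 0.58788017, 0.237992  ]), 'eef_rot': array([ 1.71031756e-01,  9.85265173e-01, -8.19675235e-04, -7.02813802e-05]), 'contact_force': array([-0.12060817,  0.16556143, -0.56242181]), 'moment': array([0.04568207, 0.00236379, 0.01965217]), 'finger_force': 0.0, 'opening': 0.9965353722056007}
```

View pics/scene0.png

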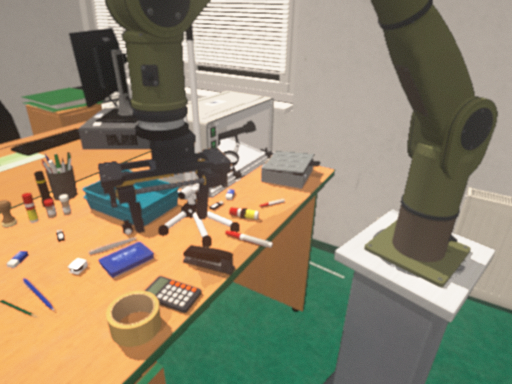

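View pics/top0.png

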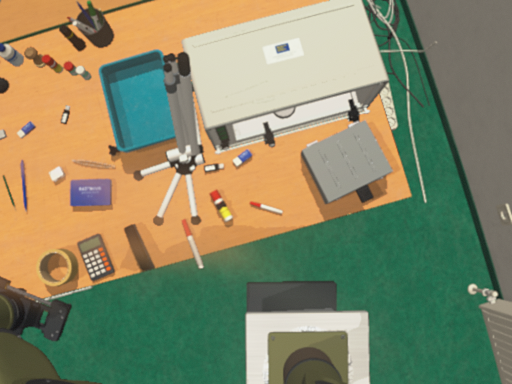

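The top view shows the grey case at (347,162) with its tongue at (366,193), the glue stick at (221,207), the large marker at (193,245), and a small look-alike at (266,208). The black thing at (72,38) is still unclear. I'll zoom in.

Run:
```python
from h import *
z=np.load("top0.npz");p,d=z["p"],z["d"]; c=r.get_calibration("top"); W=world(c,d)
cv2.imwrite("pics/topz.png",cv2.resize(p[90:290,120:420],None,fx=2.6,fy=2.6,interpolation=cv2.INTER_CUBIC))
for n,u,v in[("case",347,162),("c1",302,153),("c2",370,122),("c3",390,163),("c4",322,201),("tongue",366,194),("glue",221,207),("mark",193,245),("printer",290,60),("pr front",370,90),("clip1",268,133),("clip2",353,108),("blk",72,38),("small",266,208),("stapler",138,247),("tripodtop",178,80),("tripod hub",184,158),("usb",214,167),("blue",242,158),("edge",300,222)]:
    print(n,W[v,u].round(3))
```

```text
case [ 0.535 -0.101  0.058]
c1 [0.562 0.012 0.041]
c2 [ 0.653 -0.178 -0.   ]
c3 [ 0.541 -0.228 -0.   ]
c4 [ 0.441 -0.042 -0.   ]
tongue [ 0.452 -0.145  0.068]
glue [0.426 0.222 0.024]
mark [0.329 0.296 0.017]
printer [0.728 0.052 0.26 ]
pr front [ 0.691 -0.143  0.162]
clip1 [0.614 0.099 0.049]
clip2 [ 0.675 -0.121  0.063]
blk [0.876 0.617 0.075]
small [0.423 0.106 0.014]
stapler [0.325 0.433 0.044]
tripodtop [0.641 0.272 0.391]
tripod hub [0.546 0.31  0.083]
usb [0.533 0.242 0.009]
blue [0.556 0.168 0.011]
edge [ 0.386  0.017 -0.   ]
```

View pics/topz.png

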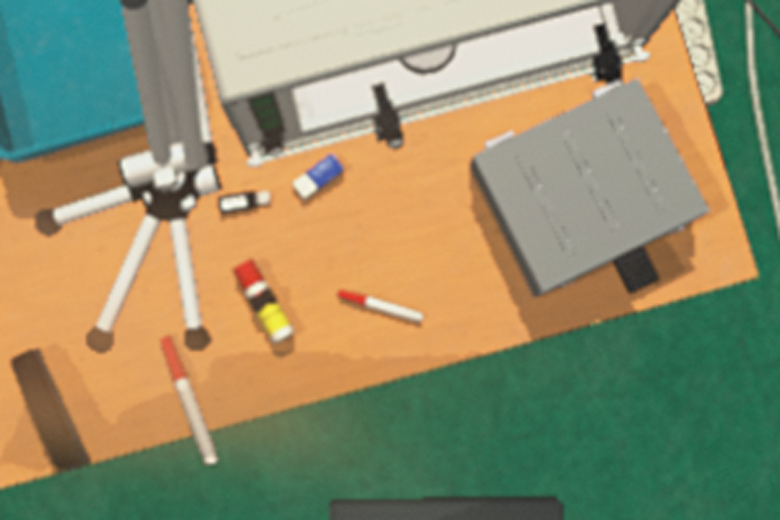

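```bash
cat >> h.py <<'E'
from scipy.spatial.transform import Rotation as R
def rect(c,m,z):
    """biggest blob of mask -> min area rect on plane z: centre, (len,wid), yaw of long side, area"""
    n,l,s,_=cv2.connectedComponentsWithStats(m.astype(np.uint8)); k=1+s[1:,4].argmax()
    ct=max(cv2.findContours((l==k).astype(np.uint8),0,1)[0],key=len).reshape(-1,2)
    q=onz(c,ct,z)[:,:2]; b=cv2.boxPoints(cv2.minAreaRect((q*1000).astype(np.float32)))/1000
    e1,e2=b[1]-b[0],b[2]-b[1]
    if np.linalg.norm(e1)<np.linalg.norm(e2): e1,e2=e2,e1
    return b.mean(0).round(4),np.round([np.linalg.norm(e1),np.linalg.norm(e2)],4),round(float(np.arctan(e1[1]/e1[0])),3),int(s[k,4]),b.round(4)
def box(W,x0,x1,y0,y1): return (W[...,0]>x0)&(W[...,0]<x1)&(W[...,1]>y0)&(W[...,1]<y1)
def tool():
    s=r.get_state(); M=R.from_quat(s["eef_rot"]).as_matrix()
    print("t%.1f"%s["clock"],"tcp",s["tool_pos"].round(4),"y",M[:,1].round(3),"z",M[:,2].round(3),"open %.3f F %.1f"%(s["opening"],s["finger_force"]),"cf",s["contact_force"].round(1),"q",s["q"].round(2))
E
python3 - <<'E'
from h import *
z=np.load("top0.npz");p,d=z["p"],z["d"]; c=r.get_calibration("top"); W=world(c,d); hsv=cv2.cvtColor(p,cv2.COLOR_BGR2HSV)
H=W[...,2]
b=box(W,.38,.66,-.27,.05)
print("lid",rect(c,b&(H>.045)&(H<.075)&(hsv[...,2]>70),.055))
m=b&(hsv[...,2]<45)&(H>.035); print("tongue",rect(c,m,.055))
print("glue",rect(c,box(W,.36,.49,.17,.255)&(H>.008),.0125))
print("marker",rect(c,box(W,.24,.42,.25,.36)&(H>.006)&(H<.03),.0085))
print("deskH",np.median(H[box(W,.42,.5,.02,.09)]), "glueH",[np.percentile(H[box(W,.36,.49,.17,.255)],99.5)])
print("printer front pts",[ (x,y,W[(np.abs(W[...,1]-y)<.005)&(H>hh)&(W[...,0]>.5)][:,0].min().round(3),hh) for x,y in[(0,-.05),(0,-.1),(0,-.15),(0,-.2)] for hh in(.09,.15,.2)])
tool()
E
```

```text
lid (array([ 0.5293, -0.1051], dtype=float32), array([0.2038, 0.1882], dtype=float32), 0.453, 4334, array([[ 0.3965, -0.065 ],
       [ 0.4789, -0.2343],
       [ 0.6622, -0.1451],
       [ 0.5798,  0.0242]], dtype=float32))
tongue (array([ 0.6517, -0.1226], dtype=float32), array([0.0184, 0.0133], dtype=float32), 1.564, 33, array([[ 0.6451, -0.1317],
       [ 0.6583, -0.1318],
       [ 0.6584, -0.1134],
       [ 0.6452, -0.1133]], dtype=float32))
glue (array([0.4315, 0.224 ], dtype=float32), array([0.0884, 0.0233], dtype=float32), 0.523, 283, array([[0.3874, 0.212 ],
       [0.3991, 0.1918],
       [0.4756, 0.236 ],
       [0.464 , 0.2562]], dtype=float32))
marker (array([0.3331, 0.3001], dtype=float32), array([0.1357, 0.0185], dtype=float32), 0.385, 297, array([[0.2667, 0.2832],
       [0.2736, 0.266 ],
       [0.3994, 0.3169],
       [0.3925, 0.3341]], dtype=float32))
deskH 0.0003184545498040592 glueH [np.float64(0.029244657006870036)]Traceback (most recent call last):
  File "<stdin>", line 10, in <module>
    return umr_minimum(a, axis, None, out, keepdims, initial, where)
ValueError: zero-size array to reduction operation minimum which has no identity
```

```bash
cat > case.py <<'E'
from h import *
def case(p,d,c):
    W=world(c,d); H=W[...,2]; b=box(W,.38,.68,-.27,.05)&(H>.04)&(H<.08)
    m=cv2.morphologyEx(b.astype(np.uint8),cv2.MORPH_OPEN,np.ones((25,25)))
    C,s,y,a,B=rect(c,m,.055); 
    t=b&(m==0); rt=rect(c,t,.055)
    return C,s,y,B,rt
if __name__=="__main__":
    z=np.load("top0.npz");p,d=z["p"],z["d"]; c=r.get_calibration("top")
    for x in case(p,d,c): print(x)
    W=world(c,d);H=W[...,2]
    # obstacle distance behind, in case axes
    yaw=.453; ex=np.array([np.cos(yaw),np.sin(yaw)]); ey=np.array([-ex[1],ex[0]])
    o=np.array([.525,-.107]); P=W[...,:2]-o; X=P@ex; Y=P@ey
    for y in(-.09,-.05,0,.05,.09):
        print(y,[(hh,X[(abs(Y-y)<.012)&(H>hh)&(X>.08)].min().round(3)) for hh in(.02,.06,.1,.15,.2) if ((abs(Y-y)<.012)&(H>hh)&(X>.08)).any()])
    tool()
E
python3 case.py
```

```text
[ 0.5279 -0.1339]
[0.1206 0.111 ]
-0.028
[[ 0.466  -0.1876]
 [ 0.5866 -0.191 ]
 [ 0.5897 -0.0801]
 [ 0.4691 -0.0767]]
(array([ 0.5594, -0.0901], dtype=float32), array([0.2706, 0.1887], dtype=float32), 0.445, 3124, array([[ 0.3966, -0.0632],
       [ 0.4779, -0.2335],
       [ 0.7221, -0.117 ],
       [ 0.6409,  0.0533]], dtype=float32))
-0.09 [(0.02, np.float64(0.08)), (0.06, np.float64(0.121)), (0.1, np.float64(0.121)), (0.15, np.float64(0.121)), (0.2, np.float64(0.121))]
-0.05 [(0.02, np.float64(0.08)), (0.06, np.float64(0.083)), (0.1, np.float64(0.131)), (0.15, np.float64(0.131)), (0.2, np.float64(0.131))]
0 [(0.02, np.float64(0.08)), (0.06, np.float64(0.14)), (0.1, np.float64(0.14)), (0.15, np.float64(0.14)), (0.2, np.float64(0.14))]
0.05 [(0.02, np.float64(0.08)), (0.06, np.float64(0.149)), (0.1, np.float64(0.149)), (0.15, np.float64(0.149)), (0.2, np.float64(0.149))]
0.09 [(0.02, np.float64(0.08)), (0.06, np.float64(0.156)), (0.1, np.float64(0.156)), (0.15, np.float64(0.156)), (0.2, np.float64(0.156))]
t0.1 tcp [0.2105 0.5879 0.238 ] y [ 0.337  0.941 -0.002] z [-0.    -0.002 -1.   ] open 0.997 F 0.0 cf [-0.1  0.2 -0.6] q [-1.19  0.69 -0.19  1.57  0.16  0.9  -0.22]
```

```bash
sed -i 's/np.ones((25,25))/cv2.getStructuringElement(cv2.MORPH_ELLIPSE,(19,19))/; s/(H>.04)&(H<.08)/(H>.045)\&(H<.068)/' case.py
sed -i 's/    t=b&(m==0).*/    t=box(W,.38,.5,-.23,-.06)\&(H>.035)\&(H<.08)\&(cv2.dilate(m,np.ones((3,3)))==0); rt=rect(c,t,.055)/' case.py; python3 case.py|head -12
```

```text
[ 0.5571 -0.1054]
[0.1639 0.1292]
-1.102
[[ 0.4624 -0.0614]
 [ 0.5365 -0.2077]
 [ 0.6518 -0.1493]
 [ 0.5776 -0.0031]]
(array([ 0.4668, -0.1272], dtype=float32), array([0.1326, 0.0681], dtype=float32), -1.557, 840, array([[ 0.4318, -0.0613],
       [ 0.4336, -0.1939],
       [ 0.5017, -0.193 ],
       [ 0.4999, -0.0604]], dtype=float32))
-0.09 [(0.02, np.float64(0.08)), (0.06, np.float64(0.121)), (0.1, np.float64(0.121)), (0.15, np.float64(0.121)), (0.2, np.float64(0.121))]
```

```bash
cat > case.py <<'E'
from h import *
def case(p,d,c):
    W=world(c,d); H=W[...,2]; hsv=cv2.cvtColor(p,cv2.COLOR_BGR2HSV)
    m=box(W,.38,.66,-.28,.05)&(H>.03)&(H<.085)&(hsv[...,1]<60)&(hsv[...,2]>75)&(hsv[...,2]<190)
    m=cv2.morphologyEx(m.astype(np.uint8),cv2.MORPH_CLOSE,np.ones((3,3)))
    m=cv2.morphologyEx(m,cv2.MORPH_OPEN,cv2.getStructuringElement(cv2.MORPH_ELLIPSE,(9,9)))
    u,v=int(366),int(192)
    t=(hsv[...,2]<60)&box(W,.40,.48,-.2,-.1)&(H>.025)
    return rect(c,m,.055),rect(c,t,.055),np.percentile(H[m>0],[5,50,95]),m,t
if __name__=="__main__":
    z=np.load("top0.npz");p,d=z["p"],z["d"]; c=r.get_calibration("top")
    a=case(p,d,c)
    for x in a[:3]: print(x)
    C,_,y,_,_=a[0]; 
    v=a[1][0]-C; print("tongue dir",v,np.linalg.norm(v),np.arctan2(-v[1],-v[0]))
    q=p.copy(); q[a[3]>0,2]=255; q[a[4],1]=255
    cv2.imwrite("pics/case.png",cv2.resize(q[100:230,280:430],None,fx=4,fy=4))
E
python3 case.py
```

```text
(array([ 0.5401, -0.0993], dtype=float32), array([0.1883, 0.1574], dtype=float32), -1.129, 4263, array([[ 0.4288, -0.0478],
       [ 0.5092, -0.218 ],
       [ 0.6515, -0.1508],
       [ 0.5711,  0.0195]], dtype=float32))
(array([ 0.455 , -0.1423], dtype=float32), array([0.0329, 0.0288], dtype=float32), 0.437, 147, array([[ 0.4339, -0.1362],
       [ 0.4461, -0.1623],
       [ 0.476 , -0.1484],
       [ 0.4638, -0.1223]], dtype=float32))
[0.052207   0.06015465 0.06652152]
tongue dir [-0.08509997 -0.043     ] 0.09534676 0.46786913
```

View pics/case.png

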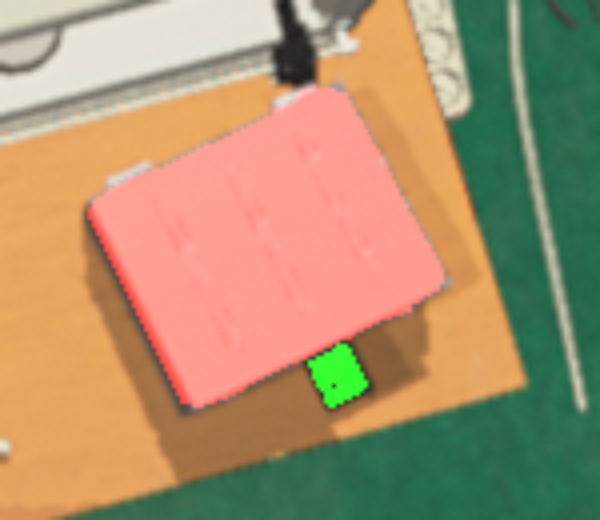

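Request:
step_arm:
  series:
    - [28, -41, 0, 0, 0, 0, 0]
    - [28, -41, 0, 0, 0, 0, 0]
    - [28, -41, 0, 0, 0, 0, 0]
    - [28, -41, 0, 0, 0, 0, 0]
    - [28, -41, 0, 0, 0, 0, 0]
    - [28, -41, 0, 0, 0, 0, 0]
    - [6, -44, 0, 0, 0, 0.0715, 0]
    - [6, -44, 0, 0, 0, 0.0715, 0]
    - [6, -44, 0, 0, 0, 0.0715, 0]
    - [6, -44, 0, 0, 0, 0.0715, 0]
    - [6, -44, 0, 0, 0, 0.0715, 0]
    - [6, -44, 0, 0, 0, 0.0715, 0]
    - [6, -44, 0, 0, 0, 0.0715, 0]
    - [6, -44, 0, 0, 0, 0.0715, 0]
    - [6, -44, 0, 0, 0, 0.0715, 0]
    - [6, -44, 0, 0, 0, 0.0715, 0]
    - [6, -44, 0, 0, 0, 0.0715, 0]
    - [0, 0, 0, 0, 0, 0, 0]
  force: 15

```text
clock: 1.9
tool_pos: [0.444, -0.149, 0.2379]
eef_rot: [-0.214, 0.977, -0.001, -0.001]
contact_force: [-1.2, 0.4, 0.3]
opening: 1.004
finger_force: 0.0
```

Run:
```python
from h import *
tool()
for n in("scene","top"):
    p,d,c=shot(n); cv2.imwrite(f"pics/{n}1.png",p); np.savez(f"{n}1.npz",p=p,d=d)
```

```text
t1.9 tcp [ 0.444  -0.149   0.2379] y [-0.418  0.908 -0.002] z [-0.001 -0.003 -1.   ] open 1.004 F 0.0 cf [-1.2  0.4  0.3] q [ 0.57  0.53 -0.52  2.01  0.4   0.7   1.79]
```

View pics/top1.png

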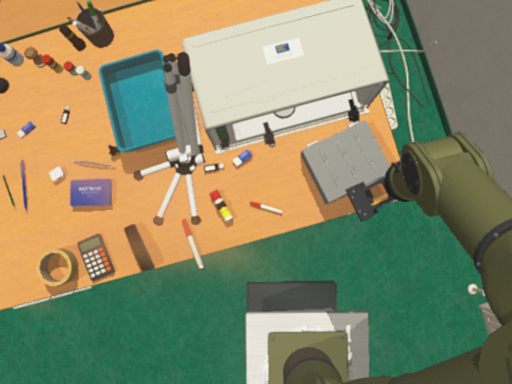

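View pics/scene1.png

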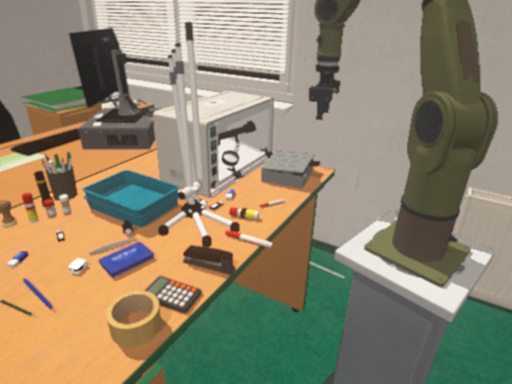

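The desk is now fully in view. Only the glue stick at (221,207) and the large marker at (193,245) are present, and there is no torch. Next I'll go down onto the tongue.

Request:
step_arm:
  series:
    - [2, 2, -35, 0, 0, 0.015, 0]
    - [1, 1, -40, 0, 0, 0, 0]
    - [1, 1, -40, 0, 0, 0, 0]
    - [1, 0, -40, 0, 0, 0, 0]
    - [0, 0, -30, 0, 0, 0, 0]
    - [0, 0, -20, 0, 0, 0, 0]
    - [0, 0, 0, 0, 0, 0, 0]
    - [0, 0, 0, 0, 0, 0, 0.7]
    - [0, 0, 0, 0, 0, 0, 0.7]
    - [0, 0, 0, 0, 0, 0, 0.7]
    - [0, 0, 0, 0, 0, 0, 0.7]
    - [0, 0, 0, 0, 0, 0, 0.7]
    - [0, 0, 0, 0, 0, 0, 0.7]
  force: 15

```text
clock: 3.3
tool_pos: [0.4505, -0.139, 0.0342]
eef_rot: [-0.226, 0.974, -0.001, 0.001]
contact_force: [4.4, -10.7, -1.8]
opening: 0.482
finger_force: 5.4
```

Request:
step_arm:
  series:
    - [0, 0, 0, 0, 0, 0, 0.7]
    - [0, 0, 0, 0, 0, 0, 0.7]
    - [0, 0, 0, 0, 0, 0, 0.7]
    - [0, 0, 0, 0, 0, 0, 0.7]

```text
clock: 3.7
tool_pos: [0.4531, -0.1439, 0.0344]
eef_rot: [-0.223, 0.975, -0.005, 0.002]
contact_force: [6.4, -13.0, -1.5]
opening: 0.351
finger_force: 14.7
```

Run:
```python
from h import *
tool()
p,d,c=shot("top"); cv2.imwrite("pics/top2.png",cv2.resize(p[100:240,290:450],None,fx=4,fy=4,interpolation=cv2.INTER_CUBIC))
```

```text
t3.7 tcp [ 0.4531 -0.1439  0.0344] y [-0.436  0.9   -0.01 ] z [ 0.006 -0.008 -1.   ] open 0.351 F 14.7 cf [  6.4 -13.   -1.5] q [ 0.27  0.88 -0.11  2.15  0.74  0.14  1.49]
```

View pics/top2.png

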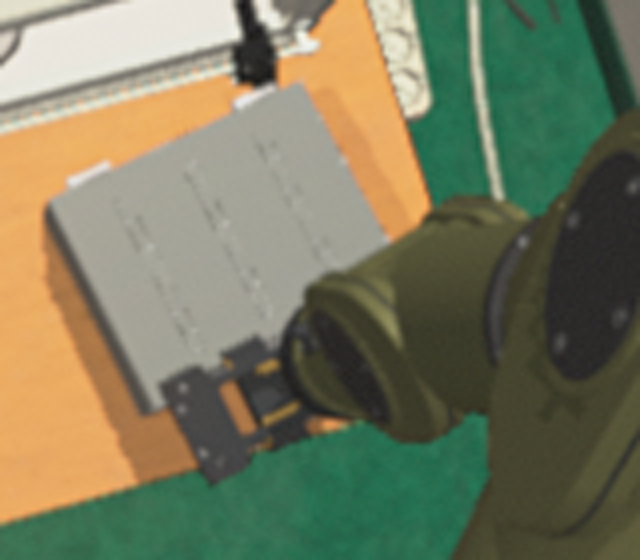

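```bash
cat > arc.py <<'E'
from h import *
import sys
def arc(a0,a1,t0,t1,n,rad=175.,off=6.,yaw=.442):
    ex=np.array([np.cos(yaw),np.sin(yaw),0]); ez=np.array([0,0,1.]); ey=np.cross(ez,ex)
    a=np.linspace(a0,a1,n+1); t=np.linspace(t0,t1,n+1)
    X=-rad*np.cos(a)+off*np.sin(a)+19*np.sin(t); Z=rad*np.sin(a)+off*np.cos(a)-19*np.cos(t)
    dP=np.diff(X)[:,None]*ex+np.diff(Z)[:,None]*ez
    dP=np.diff(np.round(np.vstack([np.zeros(3),np.cumsum(dP,0)]),0),axis=0); dR=np.diff(t)[:,None]*-ey
    return [[*map(int,p),*map(float,q.round(4))] for p,q in zip(dP,dR)]
E
python3 -c "
from arc import *
print(arc(0,1.6,0,.5,18))"
```

```text
[[2, 1, 16, 0.0119, -0.0251, -0.0], [2, 1, 15, 0.0119, -0.0251, -0.0], [4, 2, 15, 0.0119, -0.0251, -0.0], [6, 2, 15, 0.0119, -0.0251, -0.0], [6, 4, 14, 0.0119, -0.0251, -0.0], [8, 3, 13, 0.0119, -0.0251, -0.0], [8, 4, 13, 0.0119, -0.0251, -0.0], [10, 5, 12, 0.0119, -0.0251, -0.0], [10, 5, 11, 0.0119, -0.0251, -0.0], [11, 5, 10, 0.0119, -0.0251, -0.0], [12, 6, 9, 0.0119, -0.0251, -0.0], [13, 6, 8, 0.0119, -0.0251, -0.0], [13, 6, 7, 0.0119, -0.0251, -0.0], [14, 6, 5, 0.0119, -0.0251, -0.0], [14, 7, 4, 0.0119, -0.0251, -0.0], [15, 7, 3, 0.0119, -0.0251, -0.0], [14, 7, 1, 0.0119, -0.0251, -0.0], [14, 7, 0, 0.0119, -0.0251, -0.0]]
```

Request:
step_arm:
  series:
    - [2, -3, 0, 0, 0, 0, 0.75]
    - [1, -3, 0, 0, 0, 0, 0.75]
    - [0, 0, 0, 0, 0, 0, 0.75]
  force: 20

```text
clock: 4.05
tool_pos: [0.453, -0.1439, 0.0339]
eef_rot: [-0.226, 0.974, -0.0, 0.0]
contact_force: [0.6, -2.2, 1.2]
opening: 0.354
finger_force: 19.7
```

Request:
step_arm:
  series:
    - [2, 1, 16, 0.0119, -0.0251, 0, 0.75]
    - [2, 1, 15, 0.0119, -0.0251, 0, 0.75]
    - [4, 2, 15, 0.0119, -0.0251, 0, 0.75]
    - [6, 2, 15, 0.0119, -0.0251, 0, 0.75]
    - [6, 4, 14, 0.0119, -0.0251, 0, 0.75]
    - [8, 3, 13, 0.0119, -0.0251, 0, 0.75]
    - [0, 0, 0, 0, 0, 0, 0.75]

```text
clock: 4.75
tool_pos: [0.4867, -0.1282, 0.1236]
eef_rot: [-0.227, 0.97, 0.018, 0.088]
contact_force: [11.0, 2.2, -7.5]
opening: 0.375
finger_force: 20.0
```

Request:
step_arm:
  series:
    - [8, 4, 13, 0.0119, -0.0251, 0, 0.75]
    - [10, 5, 12, 0.0119, -0.0251, 0, 0.75]
    - [10, 5, 11, 0.0119, -0.0251, 0, 0.75]
    - [11, 5, 10, 0.0119, -0.0251, 0, 0.75]
    - [12, 6, 9, 0.0119, -0.0251, 0, 0.75]
    - [13, 6, 8, 0.0119, -0.0251, 0, 0.75]
    - [0, 0, 0, 0, 0, 0, 0.75]

```text
clock: 5.45
tool_pos: [0.5456, -0.1005, 0.1835]
eef_rot: [-0.223, 0.961, 0.035, 0.162]
contact_force: [9.6, -4.0, -15.3]
opening: 0.374
finger_force: 22.6
```

Request:
step_arm:
  series:
    - [13, 6, 5, 0.0119, -0.0251, 0, 0.75]
    - [14, 6, 4, 0.0119, -0.0251, 0, 0.75]
    - [14, 7, 2, 0.0119, -0.0251, 0, 0.75]
    - [15, 7, 0, 0.0119, -0.0251, 0, 0.75]
    - [14, 7, -1, 0.0119, -0.0251, 0, 0.75]
    - [14, 7, -1, 0.0119, -0.0251, 0, 0.75]
    - [0, 0, 0, 0, 0, 0, 0.75]

```text
clock: 6.15
tool_pos: [0.63, -0.0609, 0.1934]
eef_rot: [-0.219, 0.944, 0.052, 0.242]
contact_force: [3.6, -5.1, -0.6]
opening: 0.364
finger_force: 21.6
```

Run:
```python
from h import *
tool()
p,d,c=shot("scene"); cv2.imwrite("pics/scene3.png",cv2.resize(p[80:260,210:400],None,fx=3,fy=3,interpolation=cv2.INTER_CUBIC))
```

```text
t6.2 tcp [ 0.63   -0.0609  0.1934] y [-0.439  0.899 -0.009] z [ 0.435  0.204 -0.877] open 0.364 F 21.6 cf [ 3.6 -5.1 -0.6] q [ 0.47  0.71 -0.5   2.    0.63  0.09  1.56]
```

View pics/scene3.png

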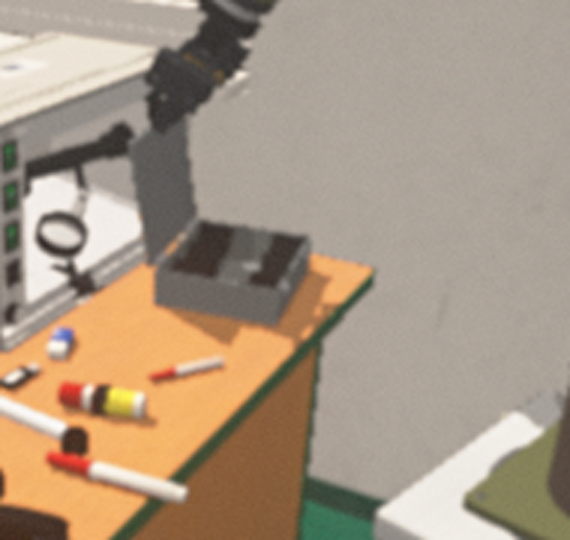

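The scene view shows the lid upright and the case open, with empty grooves at about (235,260). I'll release the tongue, back off and take the tool back to vertical.

Request:
step_arm:
  series:
    - [0, 0, 0, 0, 0, 0, 0.2]
    - [0, 0, 0, 0, 0, 0, 0.2]
    - [0, 0, 0, 0, 0, 0, 0.2]
    - [0, 0, 0, 0, 0, 0, 0.2]
    - [-7, -3, 14, 0, 0, 0, 0.2]
    - [-9, -4, 18, 0, 0, 0, 0.2]
    - [-14, -7, 28, 0, 0, 0, 0.2]
    - [-14, -7, 28, 0, 0, 0, 0.2]
    - [-16, 25, 0, -0.04, 0.09, 0, 0.2]
    - [-16, 35, 0, -0.04, 0.09, 0, 0]
    - [-16, 40, 0, -0.04, 0.09, 0, 0]
    - [-16, 40, 0, -0.04, 0.09, 0, 0]
    - [-16, 40, -20, -0.054, 0.09, 0.03, 0]
    - [-16, 40, -30, 0, 0, 0.03, 0]
    - [-16, 40, -30, 0, 0, 0, 0]
    - [-10, 23, -20, 0, 0, 0, 0]
    - [0, 0, 0, 0, 0, 0, 0]

```text
clock: 7.9
tool_pos: [0.4608, 0.2026, 0.1827]
eef_rot: [-0.259, 0.966, 0.002, -0.001]
contact_force: [0.7, 0.0, 0.9]
opening: 0.997
finger_force: 0.0
```

Run:
```python
from h import *
tool()
p,d,c=shot("top"); np.savez("top4.npz",p=p,d=d)
cv2.imwrite("pics/top4.png",cv2.resize(p[80:280,150:420],None,fx=2.9,fy=2.9,interpolation=cv2.INTER_CUBIC))
p,d,c=shot("scene"); np.savez("scene4.npz",p=p,d=d); cv2.imwrite("pics/scene4.png",p)
```

```text
t7.9 tcp [0.4608 0.2026 0.1827] y [-0.5    0.866  0.004] z [-0.004  0.002 -1.   ] open 0.997 F 0.0 cf [0.7 0.  0.9] q [-0.14  0.67 -0.59  1.97  0.58  0.67  0.99]
```

View pics/top4.png

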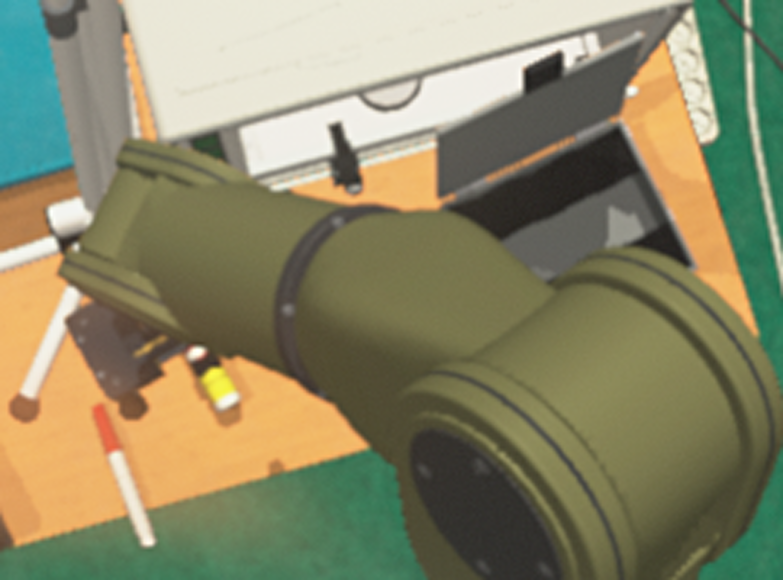

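The glue stick looks unmoved, with its sleeve at about (208,365) in the zoom. I'll check its position in the scene view before gripping.

```bash
cat > gl.py <<'E'
from h import *
def glue(p,d,c):
    W=world(c,d);H=W[...,2]
    return rect(c,box(W,.34,.52,.13,.262)&(H>.007)&(H<.035),.0125)
E
python3 - <<'E'
from gl import *
c=r.get_calibration("scene")
for f in("scene1","scene4"):
    z=np.load(f+".npz"); print(f,glue(z["p"],z["d"],c)[:4])
z=np.load("top1.npz"); print("top1",glue(z["p"],z["d"],r.get_calibration("top"))[:4])
z=np.load("scene4.npz"); hs=cv2.cvtColor(z["p"],cv2.COLOR_BGR2HSV); W=world(c,z["d"])
b=box(W,.34,.52,.13,.27)
# black sleeve between red and yellow
m=b&(hs[...,2]<60)&(W[...,2]>.008)&(W[...,2]<.04); v,u=np.nonzero(m); print("sleeve px",u.mean(),v.mean(),len(u),onz(c,[[u.mean(),v.mean()]],.018))
E
```

```text
scene1 (array([0.4314, 0.2208], dtype=float32), array([0.0891, 0.0527], dtype=float32), 0.658, 227)
scene4 (array([0.4328, 0.2191], dtype=float32), array([0.0914, 0.0487], dtype=float32), 0.521, 224)
top1 (array([0.4325, 0.2246], dtype=float32), array([0.0861, 0.0233], dtype=float32), 0.523, 281)
sleeve px nan nan 0 [[nan nan nan]]<stdin>:9: RuntimeWarning: Mean of empty slice.
  ret = ret.dtype.type(ret / rcount)
```

Request:
step_arm:
  series:
    - [-14, 11, 0, 0, 0, 0, 0]
    - [-14, 11, -30, 0, 0, 0, 0]
    - [0, 0, -40, 0, 0, 0, 0]
    - [0, 0, -40, 0, 0, 0, 0]
    - [0, 0, -30, 0, 0, 0, 0]
    - [0, 0, 0, 0, 0, 0, 0]
    - [0, 0, 0, 0, 0, 0, 0]

```text
clock: 8.7
tool_pos: [0.4374, 0.2198, 0.0454]
eef_rot: [-0.254, 0.967, 0.0, 0.001]
contact_force: [-0.1, -0.1, 0.7]
opening: 0.997
finger_force: 0.0
```

Request:
step_arm:
  series:
    - [-5, 5, -20, 0, 0, 0, 0]
    - [0, 0, -15, 0, 0, 0.008, 0]
    - [0, 0, -6, 0, 0, 0, 0]
    - [0, 0, 0, 0, 0, 0, 0.6]
    - [0, 0, 0, 0, 0, 0, 0.85]
    - [0, 0, 0, 0, 0, 0, 0.85]
    - [0, 0, 0, 0, 0, 0, 0.85]
    - [0, 0, 0, 0, 0, 0, 0.85]
    - [0, 0, 0, 0, 0, 0, 0.85]
    - [0, 0, 0, 0, 0, 0, 0.85]
    - [0, 0, 0, 0, 0, 0, 0.85]
    - [0, 0, 0, 0, 0, 0, 0.85]
    - [0, 0, 0, 0, 0, 0, 0.85]
  force: 20

```text
clock: 10.0
tool_pos: [0.4312, 0.2255, 0.0036]
eef_rot: [-0.259, 0.966, 0.0, 0.001]
contact_force: [-0.4, -0.4, -0.3]
opening: 0.288
finger_force: 20.0
```

Request:
step_arm:
  series:
    - [0, 0, 10, 0, 0, 0, 0.85]
    - [0, 0, 30, 0, 0, 0, 0.85]
    - [0, 0, 45, 0, 0, 0, 0.85]
    - [0, 0, 45, 0, 0, 0, 0.85]
    - [-15, 20, 45, 0, 0, 0, 0.85]
    - [-20, 35, 40, 0, 0, 0, 0.85]
    - [-20, 40, 0, 0, 0, 0, 0.85]
    - [-20, 40, 0, 0, 0, 0, 0.85]
    - [-20, 40, 0, 0, 0, 0, 0.85]
    - [-20, 40, 0, 0, 0, 0, 0.85]
    - [0, 0, 0, 0, 0, 0, 0.85]

```text
clock: 11.1
tool_pos: [0.3137, 0.4429, 0.2133]
eef_rot: [-0.263, 0.965, 0.004, 0.0]
contact_force: [-0.6, 0.8, -0.6]
opening: 0.287
finger_force: 2.0
```

Run:
```python
from h import *
tool()
p,d,c=shot("top"); np.savez("top5.npz",p=p,d=d)
cv2.imwrite("pics/top5.png",cv2.resize(p[75:225,280:430],None,fx=4,fy=4,interpolation=cv2.INTER_CUBIC))
```

```text
t11.1 tcp [0.3137 0.4429 0.2133] y [-0.508  0.861  0.008] z [-0.002  0.009 -1.   ] open 0.287 F 2.0 cf [-0.6  0.8 -0.6] q [-0.67  0.67 -0.62  1.84  0.52  0.8   0.55]
```

View pics/top5.png

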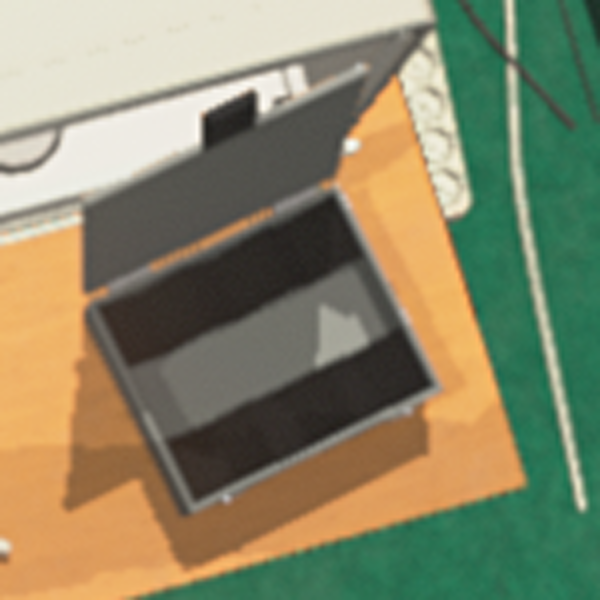

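Something to check: the finger force reads 2.0 while the opening is unchanged, so the grip may be slackening. The case is open and clear. In the crop its rim corners are at about (88,305), (343,187), (438,386) and (190,505).

Request:
step_arm:
  series:
    - [0, 0, 0, 0, 0, 0, 0.9]
    - [0, 0, 0, 0, 0, 0, 0.9]
    - [0, 0, 0, 0, 0, 0, 0.9]
    - [0, 0, 0, 0, 0, 0, 0.9]
    - [0, 0, 0, 0, 0, 0, 0.9]
  force: 25

```text
clock: 11.65
tool_pos: [0.3195, 0.4354, 0.2126]
eef_rot: [-0.258, 0.966, 0.0, 0.001]
contact_force: [-0.8, 0.6, -0.3]
opening: 0.284
finger_force: 25.0
```

```bash
cat > cs.py <<'E'
from h import *
z=np.load("top5.npz");p,d=z["p"],z["d"];c=r.get_calibration("top")
q=np.array([[88,305],[343,187],[438,386],[190,505]])/4+[280,75]-.375
P=onz(c,q,.046)[:,:2]; print(P.round(4)); 
print("sides",[np.linalg.norm(P[i]-P[(i+1)%4]).round(4) for i in range(4)],"centre",P.mean(0).round(4))
print("yaw",[np.arctan2(-(a[0]),a[1]).round(3) for a in(P[0]-P[1],P[3]-P[2])],[np.arctan2(a[1],a[0]).round(3) for a in(P[0]-P[3],P[1]-P[2])])
# cut-away floor: grey area between black bands; black bands mask at z=.036
hsv=cv2.cvtColor(p,cv2.COLOR_BGR2HSV); W=world(c,d)
m=(hsv[...,2]<62)&box(W,.42,.68,-.25,.04); m[:,:295]=0
m[:122]=0
n,l,s,ce=cv2.connectedComponentsWithStats(m.astype(np.uint8)); 
for k in range(1,n):
    if s[k,4]>150:
        print(s[k].tolist(),rect(c,l==k,.036)[:4])
E
python3 cs.py
```

```text
[[ 0.5671  0.0128]
 [ 0.6436 -0.1551]
 [ 0.5123 -0.2117]
 [ 0.4375 -0.0495]]
sides [np.float64(0.1845), np.float64(0.1429), np.float64(0.1786), np.float64(0.1438)] centre [ 0.5401 -0.1009]
yaw [np.float64(0.427), np.float64(0.432)] [np.float64(0.448), np.float64(0.407)]
[306, 124, 65, 42, 1059] (array([ 0.5839, -0.0831], dtype=float32), array([0.1693, 0.0454], dtype=float32), -1.137, 1059)
[323, 157, 64, 42, 992] (array([ 0.4976, -0.1237], dtype=float32), array([0.1695, 0.0417], dtype=float32), -1.123, 992)
```

Request:
step_arm:
  series:
    - [20, -34, 0, 0, 0, 0, 0.9]
    - [20, -34, 0, 0, 0, 0, 0.9]
    - [20, -34, 0, 0, 0, 0, 0.9]
    - [20, -33, 0, 0, 0, 0, 0.9]
    - [4, -42, 0, 0, 0, -0.02, 0.9]
    - [4, -42, 0, 0, 0, -0.02, 0.9]
    - [3, -42, 0, 0, 0, -0.02, 0.9]
    - [3, -42, 0, 0, 0, -0.02, 0.9]
    - [3, -41, 0, 0, 0, 0, 0.9]
    - [3, -41, 0, 0, 0, 0, 0.9]
    - [25, -27, 0, 0, 0, 0, 0.9]
    - [25, -27, 0, 0, 0, 0, 0.9]
    - [25, -27, 0, 0, 0, 0, 0.9]
    - [24, -26, 0, 0, 0, 0, 0.9]
    - [0, 0, 0, 0, 0, 0, 0.9]
    - [0, 0, 0, 0, 0, 0, 0.9]
    - [0, 0, 0, 0, 0, 0, 0.9]

```text
clock: 13.35
tool_pos: [0.5171, -0.0551, 0.2126]
eef_rot: [-0.221, 0.975, 0.001, 0.0]
contact_force: [-1.3, 0.3, -0.5]
opening: 0.286
finger_force: 25.0
```

Request:
step_arm:
  series:
    - [2, -2, -40, 0, 0, 0, 0.9]
    - [0, 0, -40, 0, 0, 0, 0.9]
    - [0, 0, -40, 0, 0, 0, 0.9]
    - [0, 0, -30, 0, 0, 0, 0.9]
    - [0, 0, -15, 0, 0, 0, 0.9]
    - [0, 0, -10, 0, 0, 0, 0.9]
    - [0, 0, -8, 0, 0, 0, 0.9]
    - [0, 0, 0, 0, 0, 0, 0.9]
    - [0, 0, 0, 0, 0, 0, 0.9]

```text
clock: 14.25
tool_pos: [0.5204, -0.0578, 0.0302]
eef_rot: [-0.22, 0.975, 0.0, 0.001]
contact_force: [-0.9, 0.0, -0.6]
opening: 0.282
finger_force: 25.0
```

Run:
```python
from h import *
tool()
p,d,c=shot("scene"); np.savez("scene6.npz",p=p,d=d)
cv2.imwrite("pics/scene6.png",cv2.resize(p[110:210,240:350],None,fx=5,fy=5,interpolation=cv2.INTER_CUBIC))
```

```text
t14.2 tcp [ 0.5204 -0.0578  0.0302] y [-0.429  0.903  0.   ] z [ 0.002  0.001 -1.   ] open 0.282 F 25.0 cf [-0.9  0.  -0.6] q [ 0.24  0.93 -0.37  2.    0.89  0.38  1.18]
```

View pics/scene6.png

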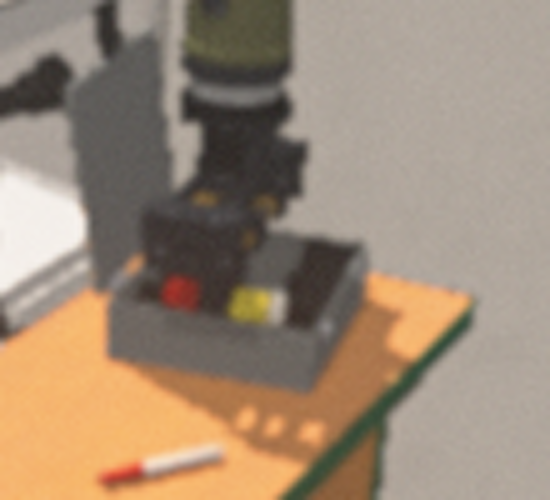

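The glue stick is level in the case mouth, over its groove. Going down the last bit.

Request:
step_arm:
  series:
    - [-1, 0, -5, 0, 0, 0, 0.9]
    - [0, 0, -4, 0, 0, 0, 0.9]
    - [0, 0, -2, 0, 0, 0, 0.9]
    - [0, 0, 0, 0, 0, 0, 0.9]
    - [0, 0, 0, 0, 0, 0, 0.9]

```text
clock: 14.8
tool_pos: [0.5187, -0.0575, 0.0186]
eef_rot: [-0.22, 0.975, 0.001, 0.001]
contact_force: [-1.6, 1.6, 2.0]
opening: 0.289
finger_force: 25.0
```

Request:
step_arm:
  series:
    - [0, 0, 0, 0, 0, 0, 0.66]
    - [0, 0, 0, 0, 0, 0, 0.62]
    - [0, 0, 0, 0, 0, 0, 0.62]
    - [0, 0, 0, 0, 0, 0, 0.62]
    - [0, 0, 5, 0, 0, 0, 0.62]
    - [0, 0, 20, 0, 0, 0, 0.62]
    - [0, 0, 35, 0, 0, 0, 0.62]
    - [0, 0, 45, 0, 0, 0, 0.4]
    - [0, 0, 45, 0, 0, 0, 0.2]
    - [-10, 10, 45, 0, 0, 0, 0]
    - [-25, 30, 0, 0, 0, 0, 0]
    - [-25, 30, 0, 0, 0, 0, 0]
    - [-25, 35, 0, 0, 0, 0, 0]
    - [-5, 42, 0, 0, 0, 0, 0]
    - [-5, 42, 0, 0, 0, 0, 0]
    - [-15, 42, 0, 0, 0, -0.02, 0]
    - [-20, 40, 0, 0, 0, -0.02, 0]
    - [-20, 40, 0, 0, 0, -0.02, 0]
    - [-20, 40, 0, 0, 0, 0, 0]
    - [0, 0, 0, 0, 0, 0, 0]

```text
clock: 16.8
tool_pos: [0.3454, 0.3001, 0.2147]
eef_rot: [-0.196, 0.981, 0.004, 0.001]
contact_force: [0.4, -0.3, 0.3]
opening: 1.004
finger_force: 0.0
```

Run:
```python
from h import *
tool()
p,d,c=shot("top"); np.savez("top7.npz",p=p,d=d)
cv2.imwrite("pics/top7.png",cv2.resize(p[80:280,160:420],None,fx=3,fy=3,interpolation=cv2.INTER_CUBIC))
W=world(c,d);H=W[...,2]
hs=cv2.cvtColor(p,cv2.COLOR_BGR2HSV)
m=box(W,.24,.42,.25,.36)&(H>.005)&(H<.03); print("marker",rect(c,m,.0085)[:4])
m=box(W,.42,.60,-.14,.02)&(hs[...,1]>150)&(hs[...,2]>110)&(H>.015)&(hs[...,0]<40); m[:,:300]=0
e=np.array([.9043,.4268]); f=np.array([-.4268,.9043])
v,u=np.nonzero(m); q=onz(c,np.c_[u,v],.036)[:,:2]-[.5407,-.1031]; print("glue red+yellow: x",(q@e).min(),(q@e).max(),"y",np.median(q@f),len(q),"H",np.percentile(H[m],[50,90]))
```

```text
t16.8 tcp [0.3454 0.3001 0.2147] y [-0.385  0.923  0.007] z [ 0.001  0.008 -1.   ] open 1.004 F 0.0 cf [ 0.4 -0.3  0.3] q [-0.42  0.57 -0.61  2.07  0.53  0.65  0.58]
marker (array([0.418 , 0.3583], dtype=float32), array([0., 0.], dtype=float32), nan, 1)
glue red+yellow: x -0.03444944316742069 0.0418250662603817 y 0.05396439607006884 157 H [0.03824449 0.04203041]h.py:24: RuntimeWarning: invalid value encountered in scalar divide
  return b.mean(0).round(4),np.round([np.linalg.norm(e1),np.linalg.norm(e2)],4),round(float(np.arctan(e1[1]/e1[0])),3),int(s[k,4]),b.round(4)
```

View pics/top7.png

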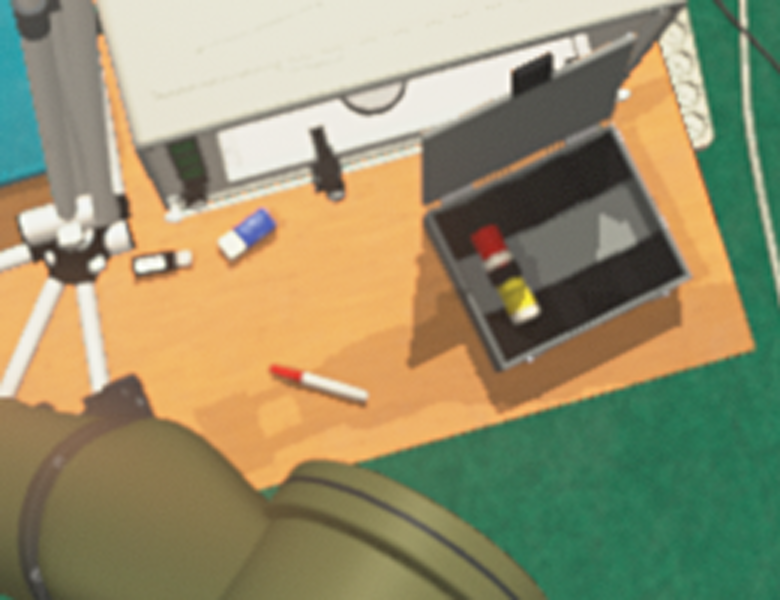

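The glue stick is seated at about (505,275), and its top height and length agree with that. Next is the marker at (0.333, 0.300).

Request:
step_arm:
  series:
    - [-8, 0, -40, 0, 0, -0.01, 0.3]
    - [-4, 0, -45, 0, 0, 0, 0.4]
    - [0, 0, -45, 0, 0, 0, 0.4]
    - [0, 0, -40, 0, 0, 0, 0.4]
    - [0, 0, 0, 0, 0, 0, 0.4]
    - [0, 0, 0, 0, 0, 0, 0.4]
    - [0, 0, 0, 0, 0, 0, 0.4]

```text
clock: 17.55
tool_pos: [0.3378, 0.2933, 0.0454]
eef_rot: [-0.185, 0.983, 0.002, 0.002]
contact_force: [0.6, -0.3, 1.2]
opening: 0.599
finger_force: 0.0
```

Run:
```python
from h import *
tool()
p,d,c=shot("scene"); np.savez("scene8.npz",p=p,d=d)
for q,dd in((p,d),(np.load("scene1.npz")["p"],np.load("scene1.npz")["d"])):
    hs=cv2.cvtColor(q,cv2.COLOR_BGR2HSV); W=world(c,dd)
    m=box(W,.33,.42,.26,.36)&(hs[...,1]>140)&((hs[...,0]<5)|(hs[...,0]>172))&(W[...,2]<.03)
    print("red cap",rect(c,m,.0085)[:4])
cv2.imwrite("pics/scene8.png",cv2.resize(p[190:270,190:300],None,fx=5,fy=5,interpolation=cv2.INTER_CUBIC))
```

```text
t17.6 tcp [0.3378 0.2933 0.0454] y [-0.364  0.932  0.003] z [ 0.003  0.004 -1.   ] open 0.599 F 0.0 cf [ 0.6 -0.3  1.2] q [-0.76  0.85 -0.1   2.23  0.95  0.09  0.17]
red cap (array([0.3736, 0.3119], dtype=float32), array([0.0411, 0.0209], dtype=float32), 0.222, 56)
red cap (array([0.3738, 0.3121], dtype=float32), array([0.0404, 0.019 ], dtype=float32), 0.303, 53)
```

View pics/scene8.png

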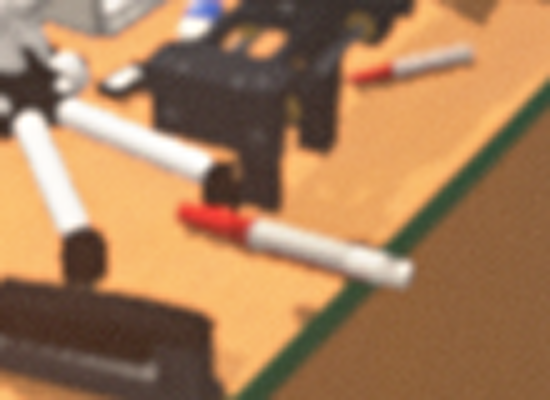

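The marker hasn't moved and the fingers are straddling it from above, clear of the tripod foot. Going down to grip.

Request:
step_arm:
  series:
    - [-5, 7, 0, 0, 0, 0.012, 0.4]
    - [0, 0, -20, 0, 0, 0, 0.4]
    - [0, 0, -15, 0, 0, 0, 0.4]
    - [0, 0, -7, 0, 0, 0, 0.4]
    - [0, 0, 0, 0, 0, 0, 0.4]
    - [0, 0, 0, 0, 0, 0, 0.9]
    - [0, 0, 0, 0, 0, 0, 1]
    - [0, 0, 0, 0, 0, 0, 1]
    - [0, 0, 0, 0, 0, 0, 1]
    - [0, 0, 0, 0, 0, 0, 1]
    - [0, 0, 0, 0, 0, 0, 1]
    - [0, 0, 0, 0, 0, 0, 1]
    - [0, 0, 0, 0, 0, 0, 1]
  force: 20

```text
clock: 18.9
tool_pos: [0.3342, 0.2986, 0.015]
eef_rot: [-0.191, 0.982, -0.003, 0.001]
contact_force: [0.0, -2.4, 10.1]
opening: 0.024
finger_force: 16.4
```

The fingers closed on nothing, with z stuck at 15 mm. I'll open, rise and look again.

Request:
step_arm:
  series:
    - [0, 0, 12, 0, 0, 0, 1]
    - [0, 0, 20, 0, 0, 0, 0.4]
    - [0, 0, 20, 0, 0, 0, 0.4]
    - [0, 0, 0, 0, 0, 0, 0.4]
    - [0, 0, 0, 0, 0, 0, 0.4]
    - [0, 0, 0, 0, 0, 0, 0.4]

```text
clock: 19.5
tool_pos: [0.3338, 0.2999, 0.0637]
eef_rot: [-0.192, 0.981, -0.002, 0.0]
contact_force: [0.1, 0.2, 0.6]
opening: 0.438
finger_force: 0.0
```

Run:
```python
from h import *
tool()
p,d,c=shot("scene"); np.savez("scene9.npz",p=p,d=d)
hs=cv2.cvtColor(p,cv2.COLOR_BGR2HSV); W=world(c,d)
m=box(W,.33,.44,.24,.36)&(hs[...,1]>140)&((hs[...,0]<5)|(hs[...,0]>172))&(W[...,2]<.03)
print("red cap",rect(c,m,.0085)[:4])
cv2.imwrite("pics/scene9.png",cv2.resize(p[190:270,190:300],None,fx=5,fy=5,interpolation=cv2.INTER_CUBIC))
```

```text
t19.5 tcp [0.3338 0.2999 0.0637] y [-0.376  0.927 -0.004] z [ 0.001 -0.004 -1.   ] open 0.438 F 0.0 cf [0.1 0.2 0.6] q [-0.63  0.83 -0.34  2.21  1.09  0.29  0.02]
red cap (array([0.3739, 0.3114], dtype=float32), array([0.0402, 0.0204], dtype=float32), 0.303, 55)
```

View pics/scene9.png

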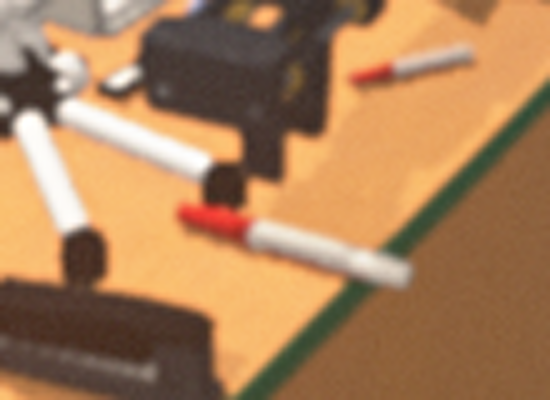

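The pen is unmoved at about (300,245). Joint 6 reached its lower limit, so the arm couldn't go lower with the tool vertical. I'll tilt the tool slightly, tip towards the base.

Request:
step_arm:
  series:
    - [0, 0, 0, -0.023, 0.055, 0, 0.4]
    - [0, 0, 0, -0.022, 0.056, 0, 0.4]
    - [-1, 0, -20, 0, 0, 0, 0.4]
    - [0, 0, -15, 0, 0, 0, 0.4]
    - [0, 0, -15, 0, 0, 0, 0.4]
    - [0, 0, -7, 0, 0, 0, 0.4]
    - [0, 0, 0, 0, 0, 0, 0.4]
    - [0, 0, 0, 0, 0, 0, 0.4]

```text
clock: 20.35
tool_pos: [0.3327, 0.3003, 0.0074]
eef_rot: [-0.191, 0.98, -0.013, -0.058]
contact_force: [0.1, -0.6, 1.2]
opening: 0.602
finger_force: 0.0
```

```bash
python3 -c "
from h import *
tool()"
```

```text
t20.4 tcp [0.3327 0.3003 0.0074] y [-0.377  0.926 -0.003] z [-0.109 -0.048 -0.993] open 0.602 F 0.0 cf [ 0.1 -0.6  1.2] q [-0.54  0.98 -0.44  2.11  0.98  0.38  0.18]
```

Request:
step_arm:
  series:
    - [0, 0, -4, 0, 0, 0, 0.4]
    - [0, 0, 0, 0, 0, 0, 0.4]
    - [0, 0, 0, 0, 0, 0, 0.9]
    - [0, 0, 0, 0, 0, 0, 0.9]
    - [0, 0, 0, 0, 0, 0, 0.9]
    - [0, 0, 0, 0, 0, 0, 0.9]
    - [0, 0, 0, 0, 0, 0, 0.9]
    - [0, 0, 0, 0, 0, 0, 0.9]
    - [0, 0, 0, 0, 0, 0, 0.9]
  force: 20

```text
clock: 21.25
tool_pos: [0.3329, 0.3003, 0.0035]
eef_rot: [-0.191, 0.98, -0.013, -0.058]
contact_force: [-0.1, -0.7, 1.5]
opening: 0.171
finger_force: 20.0
```

The opening is about 15 mm with the full 20 N grip force, so the pen is held. Lifting it and carrying it to the marker cradle.

Request:
step_arm:
  series:
    - [0, 0, 15, 0, 0, 0, 0.95]
    - [0, 0, 35, 0, 0, 0, 0.95]
    - [0, 0, 45, 0, 0, 0, 0.95]
    - [0, 0, 45, 0, 0, 0, 0.95]
    - [0, 0, 45, 0, 0, 0, 0.95]
    - [17, -40, 0, 0, 0, 0, 0.95]
    - [17, -40, 0, 0, 0, 0.014, 0.95]
    - [17, -40, 0, 0, 0, 0.014, 0.95]
    - [18, -40, 0, 0, 0, 0.014, 0.95]
    - [18, -40, 0, 0, 0, 0.014, 0.95]
    - [5, -38, 0, 0, 0, 0, 0.95]
    - [5, -38, 0, 0, 0, 0, 0.95]
    - [5, -37, 0, 0, 0, 0, 0.95]
    - [5, -37, 0, 0, 0, 0, 0.95]
    - [31, -26, 0, 0, 0, 0, 0.95]
    - [31, -26, 0, 0, 0, 0, 0.95]
    - [31, -25, 0, 0, 0, 0, 0.95]
    - [31, -25, 0, 0, 0, 0, 0.95]
    - [0, 0, 0, 0, 0, 0, 0.95]
    - [0, 0, 0, 0, 0, 0, 0.95]
  force: 25

```text
clock: 23.25
tool_pos: [0.5635, -0.1517, 0.1878]
eef_rot: [-0.218, 0.974, -0.014, -0.058]
contact_force: [-0.3, 0.1, 0.1]
opening: 0.165
finger_force: 25.0
```

```bash
python3 -c "
from h import *
tool()
p,d,c=shot('scene'); np.savez('scene10.npz',p=p,d=d); hs=cv2.cvtColor(p,cv2.COLOR_BGR2HSV); W=world(c,d)
t=np.array([.5637,-.1519,0]); e=np.array([.9043,.4268,0]); f=np.array([-.4268,.9043,0])
m=box(W,.45,.7,-.26,-.05)&(W[...,2]>.12)&(W[...,2]<.28)&(hs[...,1]>140)&((hs[...,0]<6)|(hs[...,0]>172))
Q=W[m]-t; print(m.sum(),'red x',np.percentile(Q@e,[2,50,98]),'y',np.median(Q@f),'z',np.median(Q[:,2]))
"
```

```text
t23.2 tcp [ 0.5635 -0.1517  0.1878] y [-0.426  0.905 -0.002] z [-0.107 -0.053 -0.993] open 0.165 F 25.0 cf [-0.3  0.1  0.1] q [ 0.57  0.84 -0.79  1.64  0.7   1.09  1.54]
18 red x [0.02583821 0.04135167 0.05482358] y 0.007056161834857088 z 0.1936923386617559
```

The cap reading agrees with a centred hold. Lowering.

Request:
step_arm:
  series:
    - [0, 0, -40, 0, 0, 0, 0.95]
    - [0, 0, -40, 0, 0, 0, 0.95]
    - [0, 0, -30, 0, 0, 0, 0.95]
    - [0, 0, -20, 0, 0, 0, 0.95]
    - [0, 0, -15, 0, 0, 0, 0.95]
    - [0, 0, 0, 0, 0, 0, 0.95]
    - [0, 0, 0, 0, 0, 0, 0.95]

```text
clock: 24.0
tool_pos: [0.5645, -0.1513, 0.0443]
eef_rot: [-0.219, 0.974, -0.015, -0.057]
contact_force: [-0.0, 0.1, 0.5]
opening: 0.17
finger_force: 25.0
```

Request:
step_arm:
  series:
    - [-1, -1, -6, 0, 0, 0, 0.95]
    - [0, 0, -6, 0, 0, 0, 0.95]
    - [0, 0, -5, 0, 0, 0, 0.95]
    - [0, 0, -3, 0, 0, 0, 0.95]
    - [0, 0, 0, 0, 0, 0, 0.95]
    - [0, 0, 0, 0, 0, 0, 0.95]

```text
clock: 24.6
tool_pos: [0.5628, -0.1526, 0.0244]
eef_rot: [-0.219, 0.974, -0.015, -0.058]
contact_force: [-2.8, -0.0, 8.6]
opening: 0.167
finger_force: 25.0
```

Request:
step_arm:
  series:
    - [0, 0, 0, 0, 0, 0, 0.76]
    - [0, 0, 0, 0, 0, 0, 0.74]
    - [0, 0, 0, 0, 0, 0, 0.72]
    - [0, 0, 0, 0, 0, 0, 0.72]
    - [0, 0, 5, 0, 0, 0, 0.72]
    - [0, 0, 15, 0, 0, 0, 0.72]
    - [0, 0, 35, 0, 0, 0, 0.72]
    - [0, 0, 45, 0, 0, 0, 0.5]
    - [0, 0, 45, 0, 0, 0, 0.2]
    - [-20, 0, 45, 0.04, -0.09, 0, 0]
    - [-35, 20, 0, 0.01, -0.02, 0, 0]
    - [-40, 25, 0, 0, 0, 0, 0]
    - [-25, 42, 0, 0, 0, 0, 0]
    - [-5, 45, 0, 0, 0, 0, 0]
    - [-5, 45, 0, 0, 0, 0, 0]
    - [-5, 45, 0, 0, 0, 0, 0]
    - [-15, 45, 0, 0, 0, 0, 0]
    - [-20, 40, 0, 0, 0, 0, 0]
    - [-20, 40, 0, 0, 0, 0, 0]
    - [-20, 40, 0, 0, 0, 0, 0]

```text
clock: 26.6
tool_pos: [0.352, 0.236, 0.2145]
eef_rot: [-0.219, 0.976, -0.002, 0.002]
contact_force: [1.3, 0.4, 0.7]
opening: 0.998
finger_force: 0.0
```

```bash
cat > chk.py <<'E'
from h import *
tool()
p,d,c=shot('top'); np.savez('topc.npz',p=p,d=d); hs=cv2.cvtColor(p,cv2.COLOR_BGR2HSV); W=world(c,d)
t=np.array([.5407,-.1031]); e=np.array([.9043,.4268]); f=np.array([-.4268,.9043])
v,u=np.mgrid[0:384,0:512]; P=onz(c,np.c_[u.ravel(),v.ravel()],.034)[:,:2]-t
X=(P@e).reshape(u.shape);Y=(P@f).reshape(u.shape)
inn=(abs(X)<.072)&(abs(Y)<.087)
S,V=hs[...,1].astype(int),hs[...,2].astype(int)
for n,y0,z in(("marker",-.054,.0285),("glue",.051,.03)):
    P=onz(c,np.c_[u.ravel(),v.ravel()],z)[:,:2]-t; X=(P@e).reshape(u.shape);Y=(P@f).reshape(u.shape)
    col=(abs(Y-y0)<.022)&(abs(X)<.074)
    for nm,m in(("red",(S>110)&(V>90)&((hs[...,0]<8)|(hs[...,0]>170))),("white",(V>150)&(S<70)),("yel",(S>110)&(V>110)&(hs[...,0]>18)&(hs[...,0]<40))):
        k=col&m
        if k.sum()>5: print(n,nm,k.sum(),"x",np.percentile(X[k],[0,50,100]).round(4),"y",np.median(Y[k]).round(4),"std",Y[k].std().round(4),"H",np.percentile(W[k][:,2],[10,50,90]).round(4), "yaw",np.polyfit(X[k],Y[k],1)[0].round(3))
E
python3 chk.py
```

```text
t26.6 tcp [0.352  0.236  0.2145] y [-0.427  0.904 -0.005] z [ 0.005 -0.003 -1.   ] open 0.998 F 0.0 cf [1.3 0.4 0.7] q [-0.18  0.58 -0.81  2.15  0.69  0.68  0.55]
marker red 102 x [0.0229 0.043  0.0678] y -0.0524 std 0.0047 H [0.0261 0.0342 0.0376] yaw -0.001
marker white 203 x [-0.0693 -0.0215  0.0207] y -0.0537 std 0.0046 H [0.0304 0.0354 0.0393] yaw -0.001
glue red 96 x [0.0052 0.0301 0.0437] y 0.0528 std 0.0072 H [0.0326 0.0383 0.0422] yaw 0.011
glue white 52 x [-0.0737 -0.0367  0.0157] y 0.0524 std 0.0065 H [0.0313 0.0378 0.0428] yaw 0.004
glue yel 99 x [-0.0354 -0.0226 -0.0077] y 0.053 std 0.0072 H [0.0305 0.0372 0.0418] yaw 0.043
```

Both pieces are seated. The pen spans x from -69 to +68 mm, is level, and its top is at 36 mm; the glue stick is centred. Now I'll take hold of the tongue again to close the lid.

Request:
step_arm:
  series:
    - [14, -41, 20, 0, 0, 0, 0]
    - [14, -41, 20, 0, 0, 0, 0]
    - [14, -41, 20, 0, 0, 0, 0]
    - [13, -41, 10, 0, 0, 0, 0]
    - [13, -41, 10, 0, 0, 0, 0]
    - [33, -23, 0, 0.043, -0.09, 0, 0]
    - [33, -23, 0, 0.043, -0.09, 0, 0]
    - [33, -23, 0, 0.043, -0.09, 0, 0]
    - [33, -22, 0, 0.042, -0.09, 0, 0]
    - [33, -22, 0, 0.042, -0.09, 0, 0]
    - [0, 0, 0, 0, 0, 0, 0]
    - [0, 0, 0, 0, 0, 0, 0]

```text
clock: 27.85
tool_pos: [0.5853, -0.0845, 0.2936]
eef_rot: [-0.211, 0.946, 0.052, 0.241]
contact_force: [0.1, -0.5, -0.8]
opening: 0.998
finger_force: 0.0
```

```bash
python3 -c "
from h import *
tool()
s=r.get_state(); M=R.from_quat(s['eef_rot']).as_matrix(); print((np.array([.630,-.0609,.1934])-s['tool_pos']).round(4))
# lid tip position check: tongue from scene depth
z=np.load('topc.npz'); c=r.get_calibration('top'); W=world(c,z['d']); hs=cv2.cvtColor(z['p'],cv2.COLOR_BGR2HSV)
m=box(W,.58,.68,-.12,-.03)&(W[...,2]>.17)&(W[...,2]<.25); print(m.sum(),np.median(W[m],0).round(4),W[m].min(0).round(3),W[m].max(0).round(3))
"
```

```text
t27.9 tcp [ 0.5853 -0.0845  0.2936] y [-0.424  0.906 -0.004] z [ 0.434  0.2   -0.878] open 0.998 F 0.0 cf [ 0.1 -0.5 -0.8] q [ 0.83  0.61 -0.97  1.98  0.72  0.4   1.46]
[ 0.0447  0.0236 -0.1002]
435 [ 0.643  -0.0637  0.1971] [ 0.618 -0.12   0.17 ] [ 0.679 -0.03   0.248]
```

Request:
step_arm:
  series:
    - [9, 5, -20, 0, 0, 0, 0]
    - [9, 5, -20, 0, 0, 0, 0]
    - [9, 5, -20, 0, 0, 0, 0]
    - [9, 5, -20, 0, 0, 0, 0]
    - [9, 4, -20, 0, 0, 0, 0]
    - [0, 0, 0, 0, 0, 0, 0]
    - [0, 0, 0, 0, 0, 0, 0.75]
    - [0, 0, 0, 0, 0, 0, 0.75]
    - [0, 0, 0, 0, 0, 0, 0.75]
    - [0, 0, 0, 0, 0, 0, 0.75]
    - [0, 0, 0, 0, 0, 0, 0.75]
    - [0, 0, 0, 0, 0, 0, 0.75]
    - [0, 0, 0, 0, 0, 0, 0.75]
    - [0, 0, 0, 0, 0, 0, 0.75]
  force: 20

```text
clock: 29.25
tool_pos: [0.6306, -0.0601, 0.1932]
eef_rot: [-0.211, 0.946, 0.052, 0.241]
contact_force: [-1.4, -1.3, 1.0]
opening: 0.298
finger_force: 0.8
```

```bash
python3 -c "
from h import *
from arc import *
tool()
print(arc(1.64,0,.5,0,18,rad=175.,off=6.,yaw=.441))"
```

```text
t29.2 tcp [ 0.6306 -0.0601  0.1932] y [-0.425  0.905 -0.004] z [ 0.434  0.2   -0.878] open 0.298 F 0.8 cf [-1.4 -1.3  1. ] q [ 0.5   0.72 -0.56  1.99  0.94  0.12  1.24]
[[-15, -7, 1, -0.0119, 0.0251, 0.0], [-15, -7, -1, -0.0119, 0.0251, 0.0], [-14, -7, -2, -0.0119, 0.0251, 0.0], [-15, -7, -4, -0.0119, 0.0251, 0.0], [-14, -7, -5, -0.0119, 0.0251, 0.0], [-14, -6, -6, -0.0119, 0.0251, 0.0], [-13, -6, -8, -0.0119, 0.0251, 0.0], [-13, -6, -9, -0.0119, 0.0251, 0.0], [-11, -6, -10, -0.0119, 0.0251, 0.0], [-11, -5, -11, -0.0119, 0.0251, 0.0], [-10, -5, -12, -0.0119, 0.0251, 0.0], [-9, -4, -13, -0.0119, 0.0251, 0.0], [-8, -3, -14, -0.0119, 0.0251, 0.0], [-7, -4, -14, -0.0119, 0.0251, 0.0], [-5, -2, -15, -0.0119, 0.0251, 0.0], [-4, -2, -16, -0.0119, 0.0251, 0.0], [-3, -2, -16, -0.0119, 0.0251, 0.0], [-2, 0, -15, -0.0119, 0.0251, 0.0]]
```

Request:
step_arm:
  series:
    - [0, 0, 0, 0, 0, 0, 0.75]
    - [0, 0, 0, 0, 0, 0, 0.75]
    - [0, 0, 0, 0, 0, 0, 0.75]

```text
clock: 29.55
tool_pos: [0.6305, -0.0599, 0.1931]
eef_rot: [-0.212, 0.946, 0.052, 0.241]
contact_force: [-1.1, -0.7, -0.4]
opening: 0.25
finger_force: 0.8
```

```bash
python3 -c "
from h import *
tool()
p,d,c=shot('top'); np.savez('topd.npz',p=p,d=d); p2,d2,c2=shot('scene'); np.savez('scened.npz',p=p2,d=d2)
t=np.array([.5407,-.1031]); e=np.array([.9043,.4268]); f=np.array([-.4268,.9043])
for nm,D,C in(('topc',np.load('topc.npz')['d'],c),('topd',d,c),('scened',d2,c2)):
    W=world(C,D); Q=W[...,:2]-t; X=Q@e; Y=Q@f
    for y0,y1 in((-.085,-.05),(.05,.085)):
        for h in(.08,.12,.16,.19,.21,.235):
            m=(Y>y0)&(Y<y1)&(abs(W[...,2]-h)<.012)&(X>-.1)&(X<.115)
            if m.sum()>8: print(nm,y0,h,m.sum(),np.percentile(X[m],[10,50,90]).round(3))
"
```

```text
t29.6 tcp [ 0.6305 -0.0599  0.1931] y [-0.425  0.905 -0.004] z [ 0.434  0.2   -0.878] open 0.250 F 0.8 cf [-1.1 -0.7 -0.4] q [ 0.5   0.72 -0.56  2.    0.94  0.12  1.24]
topc -0.085 0.08 46 [0.081 0.083 0.085]
topc -0.085 0.12 46 [0.089 0.091 0.093]
topc -0.085 0.16 55 [0.096 0.098 0.101]
topc -0.085 0.19 79 [0.103 0.105 0.11 ]
topc 0.05 0.08 43 [0.084 0.085 0.087]
topc 0.05 0.12 50 [0.091 0.093 0.095]
topc 0.05 0.16 55 [0.098 0.1   0.102]
topc 0.05 0.19 78 [0.103 0.106 0.111]
topd -0.085 0.19 39 [0.109 0.112 0.114]
topd 0.05 0.08 36 [0.085 0.087 0.089]
topd 0.05 0.12 32 [0.093 0.096 0.098]
topd 0.05 0.16 27 [0.102 0.104 0.107]
topd 0.05 0.19 43 [0.109 0.111 0.114]
scened -0.085 0.08 20 [0.08  0.082 0.084]
scened -0.085 0.12 20 [0.089 0.092 0.094]
scened -0.085 0.16 20 [0.099 0.1   0.102]
scened 0.05 0.08 27 [0.081 0.083 0.085]
scened 0.05 0.12 26 [0.09  0.092 0.094]
scened 0.05 0.16 25 [0.1   0.101 0.103]
scened 0.05 0.19 22 [0.105 0.107 0.109]
```

The fingers closed on nothing. The depth readings show the lid leaning back at about 1.79 rad, so the tongue is roughly 25 mm further back than I aimed. I'll rise, open part way, move forward onto the tongue and grip.

Request:
step_arm:
  series:
    - [-6, -3, 12, 0, 0, 0, 0.45]
    - [0, 0, 18, 0, 0, 0, 0.4]
    - [0, 0, 0, 0, 0, 0, 0.4]
    - [0, 0, 0, 0, 0, 0, 0.4]
    - [13, 6, 0, 0, 0, 0, 0.4]
    - [13, 6, -4, 0, 0, 0, 0.4]
    - [0, 0, -6, 0, 0, 0, 0.4]
    - [0, 0, -4, 0, 0, 0, 0.4]
    - [0, 0, 0, 0, 0, 0, 0.4]

```text
clock: 30.55
tool_pos: [0.6497, -0.0509, 0.2078]
eef_rot: [-0.212, 0.946, 0.052, 0.24]
contact_force: [0.7, -0.5, 0.9]
opening: 0.6
finger_force: 0.0
```

Request:
step_arm:
  series:
    - [0, 0, 0, 0, 0, 0, 0.8]
    - [0, 0, 0, 0, 0, 0, 0.8]
    - [0, 0, 0, 0, 0, 0, 0.8]
    - [0, 0, 0, 0, 0, 0, 0.8]
    - [0, 0, 0, 0, 0, 0, 0.8]
    - [0, 0, 0, 0, 0, 0, 0.8]
    - [0, 0, 0, 0, 0, 0, 0.8]
  force: 25

```text
clock: 31.25
tool_pos: [0.651, -0.0511, 0.2096]
eef_rot: [-0.211, 0.946, 0.052, 0.242]
contact_force: [-0.1, -1.9, 1.8]
opening: 0.383
finger_force: 25.0
```

It's gripped: 33.7 mm, which matches the tongue width. Working out the closing arc.

```bash
python3 -c "
from arc import *
print(arc(1.767,-0.02,.5,-.1,20,rad=184.,off=0.,yaw=.441))"
```

```text
[[-15, -7, 2, -0.0128, 0.0271, 0.0], [-15, -7, 1, -0.0128, 0.0271, 0.0], [-16, -8, -1, -0.0128, 0.0271, 0.0], [-15, -7, -2, -0.0128, 0.0271, 0.0], [-15, -7, -3, -0.0128, 0.0271, 0.0], [-15, -7, -5, -0.0128, 0.0271, 0.0], [-14, -7, -7, -0.0128, 0.0271, 0.0], [-14, -6, -7, -0.0128, 0.0271, 0.0], [-13, -6, -9, -0.0128, 0.0271, 0.0], [-12, -6, -10, -0.0128, 0.0271, 0.0], [-12, -5, -12, -0.0128, 0.0271, 0.0], [-10, -5, -12, -0.0128, 0.0271, 0.0], [-10, -5, -13, -0.0128, 0.0271, 0.0], [-8, -4, -14, -0.0128, 0.0271, 0.0], [-7, -3, -15, -0.0128, 0.0271, 0.0], [-6, -3, -15, -0.0128, 0.0271, 0.0], [-5, -2, -16, -0.0128, 0.0271, 0.0], [-4, -2, -16, -0.0128, 0.0271, 0.0], [-2, -1, -16, -0.0128, 0.0271, 0.0], [-1, -1, -16, -0.0128, 0.0271, 0.0]]
```

Request:
step_arm:
  series:
    - [-15, -7, 2, -0.0128, 0.0271, 0, 0.8]
    - [-15, -7, 1, -0.0128, 0.0271, 0, 0.8]
    - [-16, -8, -1, -0.0128, 0.0271, 0, 0.8]
    - [-15, -7, -2, -0.0128, 0.0271, 0, 0.8]
    - [-15, -7, -3, -0.0128, 0.0271, 0, 0.8]
    - [-15, -7, -5, -0.0128, 0.0271, 0, 0.8]
    - [-14, -7, -7, -0.0128, 0.0271, 0, 0.8]
    - [-14, -6, -7, -0.0128, 0.0271, 0, 0.8]
    - [0, 0, 0, 0, 0, 0, 0.8]

```text
clock: 32.15
tool_pos: [0.5309, -0.1075, 0.1881]
eef_rot: [-0.217, 0.968, 0.025, 0.126]
contact_force: [-6.1, -2.3, 12.9]
opening: 0.383
finger_force: 25.0
```

Request:
step_arm:
  series:
    - [-13, -6, -9, -0.0128, 0.0271, 0, 0.8]
    - [-12, -6, -10, -0.0128, 0.0271, 0, 0.8]
    - [-12, -5, -12, -0.0128, 0.0271, 0, 0.8]
    - [-10, -5, -12, -0.0128, 0.0271, 0, 0.8]
    - [-10, -5, -13, -0.0128, 0.0271, 0, 0.8]
    - [-8, -4, -14, -0.0128, 0.0271, 0, 0.8]
    - [-7, -3, -15, -0.0128, 0.0271, 0, 0.8]
    - [-6, -3, -15, -0.0128, 0.0271, 0, 0.8]
    - [0, 0, 0, 0, 0, 0, 0.8]

```text
clock: 33.05
tool_pos: [0.4537, -0.1436, 0.0863]
eef_rot: [-0.219, 0.976, 0.0, 0.009]
contact_force: [1.0, -1.1, -1.7]
opening: 0.385
finger_force: 25.0
```

Request:
step_arm:
  series:
    - [-5, -2, -16, -0.0128, 0.0271, 0, 0.8]
    - [-4, -2, -16, -0.0128, 0.0271, 0, 0.8]
    - [-2, -1, -12, -0.0128, 0.0271, 0, 0.8]
    - [-1, -1, -8, -0.0128, 0.0271, 0, 0.8]
    - [0, 0, 0, 0, 0, 0, 0.8]
    - [0, 0, 0, 0, 0, 0, 0.8]

```text
clock: 33.65
tool_pos: [0.4435, -0.1485, 0.0356]
eef_rot: [-0.219, 0.975, -0.012, -0.046]
contact_force: [4.4, 2.2, -2.0]
opening: 0.379
finger_force: 25.0
```

Request:
step_arm:
  series:
    - [0, 0, -3, 0, 0, 0, 0.8]
    - [0, 0, -3, 0, 0, 0, 0.8]
    - [0, 0, -3, 0, 0, 0, 0.8]
    - [0, 0, 0, 0, 0, 0, 0.8]
    - [0, 0, 0, 0, 0, 0, 0.8]

```text
clock: 34.15
tool_pos: [0.4436, -0.1486, 0.03]
eef_rot: [-0.22, 0.974, -0.014, -0.046]
contact_force: [1.1, 4.8, 34.3]
opening: 0.376
finger_force: 25.0
```

```bash
cat > lid.py <<'E'
from h import *
tool()
p,d,c=shot('top'); p2,d2,c2=shot('scene')
t=np.array([.5407,-.1031]); e=np.array([.9043,.4268]); f=np.array([-.4268,.9043])
for D,C in((d,c),(d2,c2)):
    W=world(C,D); Q=W[...,:2]-t; X=Q@e; Y=Q@f; m=(abs(Y)<.085)&(X>-.06)&(X<.07)&(W[...,2]>.03)&(W[...,2]<.09)
    m&=(X>-.02)|(Y>.03)
    A=np.c_[X[m],Y[m],np.ones(m.sum())]; s=np.linalg.lstsq(A,W[m][:,2],rcond=None)[0]; res=W[m][:,2]-A@s; k=abs(res)<.006
    s=np.linalg.lstsq(A[k],W[m][k][:,2],rcond=None)[0]; print(m.sum(),"slope x %.4f y %.4f z0 %.4f"%tuple(s))
E
python3 lid.py
python3 - <<'E'
from h import *
c=r.get_calibration("top");z=np.load("top0.npz");W=world(c,z["d"])
t=np.array([.5407,-.1031]); e=np.array([.9043,.4268]); f=np.array([-.4268,.9043]);Q=W[...,:2]-t;X=Q@e;Y=Q@f
m=(abs(Y)<.085)&(X>-.06)&(X<.07)&((X>-.02)|(Y>.03)); A=np.c_[X[m],Y[m],np.ones(m.sum())]; print("ref top0",np.linalg.lstsq(A,W[m][:,2],rcond=None)[0].round(4))
E
```

```text
t34.1 tcp [ 0.4436 -0.1486  0.03  ] y [-0.429  0.903 -0.007] z [-0.083 -0.047 -0.995] open 0.376 F 25.0 cf [ 1.1  4.8 34.3] q [ 0.44  0.93 -0.43  2.1   1.05  0.46  1.16]
2606 slope x 0.0029 y 0.0024 z0 0.0541
493 slope x -0.0015 y 0.0003 z0 0.0522
ref top0 [-0.0749  0.0027  0.0601]
```

Request:
step_arm:
  series:
    - [0, 0, 2, 0, 0, 0, 0.8]
    - [0, 0, 0, 0, 0, 0, 0.4]
    - [0, 0, 0, 0, 0, 0, 0.2]
    - [0, 0, 0, 0, 0, 0, 0.2]
    - [0, 0, 0, 0, 0, 0, 0.2]
    - [0, 0, 0, 0, 0, 0, 0.2]
    - [0, 0, 15, 0, 0, 0, 0.2]
    - [0, 0, 40, 0, 0, 0, 0.2]
    - [0, 0, 45, 0, 0, 0, 0]
    - [0, 0, 45, 0, 0, 0, 0]
    - [0, 45, 30, 0, 0, 0, 0]
    - [0, 45, 0, 0, 0, 0, 0]
    - [0, 45, 0, 0, 0, 0, 0]
    - [-10, 45, 0, 0, 0, 0, 0]
    - [-10, 45, 0, 0, 0, 0, 0]
    - [-20, 40, 0, 0, 0, 0, 0]
    - [-20, 40, 0, 0, 0, 0, 0]
    - [0, 0, 0, 0, 0, 0, 0]

```text
clock: 36.05
tool_pos: [0.3793, 0.158, 0.2018]
eef_rot: [-0.224, 0.973, -0.011, -0.048]
contact_force: [1.3, 0.1, 0.2]
opening: 1.0
finger_force: 0.0
```

```bash
sed -i 's/^    m&=.*/    m\&=(X>-.06)/' lid.py; python3 lid.py
python3 - <<'E'
from h import *
# bystanders and rest: compare scene views before/after
a=np.load("scene1.npz"); p,d,c=shot("scene"); W=world(c,a["d"])
D=cv2.absdiff(p,a["p"]).max(-1); m=(D>60)&box(W,.3,.7,-.3,.55)&(W[...,2]<.08)
n,l,s,ce=cv2.connectedComponentsWithStats(m.astype(np.uint8))
for k in range(1,n):
    if s[k,4]>25: v,u=np.nonzero(l==k); print(s[k].tolist(),np.median(W[l==k],0).round(3))
E
```

```text
t36.0 tcp [0.3793 0.158  0.2018] y [-0.438  0.899 -0.   ] z [-0.088 -0.043 -0.995] open 1.000 F 0.0 cf [1.3 0.1 0.2] q [-0.04  0.61 -0.73  2.12  0.57  0.73  0.87]
3067 slope x -0.0002 y 0.0022 z0 0.0543
616 slope x -0.0025 y 0.0009 z0 0.0523
[265, 141, 7, 10, 54] [ 0.688 -0.152  0.061]
[312, 166, 8, 5, 31] [ 0.504 -0.23  -0.001]
[229, 207, 32, 15, 238] [0.426 0.231 0.012]
[225, 231, 38, 15, 216] [0.343 0.306 0.01 ]
```

Run:
```python
from h import *
p,d,c=shot("top"); a=np.load("top0.npz"); 
D=cv2.absdiff(p,a["p"]).max(-1); D[:, :230]=0; D[200:]=0
n,l,s,ce=cv2.connectedComponentsWithStats((D>50).astype(np.uint8)); W=world(c,a["d"]); W2=world(c,d)
for k in range(1,n):
    if s[k,4]>12: print(s[k].tolist(),np.median(W[l==k],0).round(3),np.median(W2[l==k],0).round(3),np.median(a["p"][l==k],0),np.median(p[l==k],0))
q,d2,c2=shot("scene"); b=np.load("scene1.npz")
for nm,im,dd in(("before",b["p"],b["d"]),("after",q,d2)): print(nm,im[141:151,265:272].mean((0,1)).round(),np.median(world(c2,dd)[141:151,265:272].reshape(-1,3),0).round(3))
```

```text
[230, 160, 86, 40, 2271] [0.483 0.113 0.   ] [0.409 0.116 0.652] [ 96. 166. 231.] [ 76. 115. 121.]
[318, 180, 38, 20, 458] [ 0.468 -0.065  0.064] [0.397 0.04  0.741] [145. 157. 158.] [ 75. 113. 116.]
[367, 185, 20, 15, 65] [ 0.455 -0.186  0.002] [ 0.455 -0.186  0.001] [ 60.  95. 138.] [ 92. 157. 226.]
[356, 190, 14, 10, 64] [ 0.447 -0.133  0.069] [0.385 0.017 0.773] [48. 51. 54.] [ 75. 113. 116.]
[389, 191, 23, 9, 119] [ 0.454 -0.254  0.   ] [ 0.382 -0.011  0.811] [ 98. 166. 230.] [ 66. 100. 104.]
[405, 191, 33, 9, 140] [ 0.512 -0.559 -0.75 ] [ 0.379 -0.024  0.825] [ 80. 110.  43.] [ 77. 118. 120.]
before [128. 135. 143.] [ 0.686 -0.15   0.061]
after [54. 57. 63.] [0.357 0.206 0.238]
```

```bash
python3 -c "
from plant import r
print(r.finish_job())"
```

```text
the job is handed in; nothing more can be done
None
```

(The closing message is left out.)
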